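# Set a hex support rod in the lever-collet stand base

### The arm

A 6-joint arm with a two-finger parallel gripper is mounted at the origin on the work surface. World frame = base frame: x ahead of the robot, y to its left, z up, the work surface at z = 0. Lengths are in m, angles in rad, forces in N, time in s.
With the tool pointing down it reaches from about 0.15 to 0.775 m from the base axis. Payload 6.1 kg.
Tool frame: the origin (TCP) lies at the very end of the fingers, on their centre line; the grasp point (between the pads) lies 19 mm behind it; y points along the fingers, x is the direction in which the jaws open and shut, and the axes are right-handed (so a half turn about y gives the same grasp; the last joint's range is limited). The gripper opens to 85 mm and grips with 20 to 120 N. Pads are 22 mm wide; open, the fingers measure 114 mm over their backs; the gripper's body (76 mm by 85 mm) begins 54 mm behind the grasp point. The pads swing forward as they close: fully open they stand 13 mm farther back than shut.
Start: joints at [-1.163, 0.126, -0.04, 1.405, 0, 1.571], TCP at [0.208, -0.482, 0.231] pointing down, gripper open.
Joint ranges: [-2.72, 2.72], [-0.95, 1.95], [-1.27, 1.35], [-1.78, 2.02], [-1.46, 1.47], [-3.14, 3.14]. Speed limits (rad/s): [2.39, 2.39, 3.01, 3.14, 3.14, 3.14].

### API

Orientations are given as [roll, pitch, yaw] about the fixed x, y, z axes, in that order (R = Rz(yaw) Ry(pitch) Rx(roll)).
In Python, from workcell import manip gives the robot as it stands.
- The arm moves only by the tool drive_tool, never from a script. Its argument "targets" is a list of rows, each a list of 7 numbers: the opening, from -1 (shut) to 1 (fully open), then the shift along the tool's x, y, z in cm, then the turn, a rotation vector about the tool's x, y, z in units of 5 degrees (1.0 is 5 degrees). In form: [[fingers, tx, ty, tz, ax, ay, az], ...]. A call has exactly 8 rows; each row is the pose to reach, as a shift and turn from the pose measured when the call began, along the tool's axes at that moment; what a row does not reach only later rows make up. A row lasts 1/12 s, in which the tool goes at most 41.7 mm and 7.16 degrees, less where a joint would pass 70% of its speed; a pose out of reach is approached as far as the arm can. A call with a gripper value outside its range is refused whole. The fingers move at their own pace and stop on an object; the grip force is fixed at half the most. Time passes only in rows, so rows that repeat a pose let the fingers close, or fill a call up. It gives the time, the measured TCP pose, the force and the opening at its end, in the units of the state.
- manip.read_state(): the state, without advancing time (a new reading comes with each control period).
- manip.read_camera(name): name is "side" or "top" or "wrist"; returns a dict with "color" (400x640x3 uint8, red, green, blue), "depth" (400x640 float32, m along the optical axis (not along the pixel's ray), 0 where there is no reading), "K" (3x3 intrinsics, pixels), "eye" and "attitude" of the camera in the world; the wrist camera has in their place "hand_eye" (4x4, takes a point from camera to tool coordinates, whose origin is the TCP and whose axes are the tool frame's). Camera axes: x right, y up, looking along -z (the intrinsics and any distortion apply to the point x, -y, -z); pixel columns grow to the right and rows downward; lengths in m; the calibration is good to about 2 mm. A picture is of the moment at which its call begins: read the wrist's pose just before it.
- manip.close_job(): hands the job in, once; it reports no verdict.
The state is a dict: "time_s": time; "qpos": joint angles; "joint_velocities": joint speeds; "joint_efforts": joint torques, N m; "ee_pos": TCP position; "tcp_rot": TCP orientation; "contact_force": force on the tool from outside, world axes, zero at the start; "torque": the same for the moment, N m; "gripper_width": finger opening in m.
Only numpy, scipy, OpenCV 4.12 (cv2) and the standard library are available. Lean on these libraries where they do the work, as an engineer would, in place of code of your own. Each camera call takes 0.05 s, during which the arm holds its last target.

### The job

Set up the support stand: take the tall hexagonal steel rod out of the storage block, slide it upright into the open collet of the stand base and push it down against the drag until it sits on the depth stop, gently, without ramming it (no more than about 15 N on the stop). Then swing the ball lever all the way to its closed end, so that the rod is clamped while seated, and let go. Leave the other rods, the tip box and the tube rack where they are.

Things in the scene. Friction and masses are not known exactly. Their poses are not given: they have to be found in the camera images.
- hex_rod: The rod to mount: plain steel, hexagonal, 14 mm across flats, 185 mm long, 0.22 to 0.28 kg, standing upright in one of the three holes of the storage block (which one varies). The tallest of the three rods and the only hexagonal one. Origin at the centre of its lower end, z up along the rod; its flats face its own x axis and every 60 degrees from there. Lower end chamfered, 6 mm high.
- rod_foot (a point): Centre of the hex rod's lower end face, with the rod's axes.
- rod_rack: Storage block, white plastic, 75 x 215 x 65 mm, fixed. Origin under its centre, z up. Three upright round holes of 20 mm, 55 mm deep (floor 10 mm above the bench), in a row along its y at -68, 0 and +68 mm. A rod stands loosely in each.
- clamp: Support-stand base, fixed: grey cast plate 160 x 150 x 16 mm (-75 to +85 mm along its x) with a round steel collet tower 53 mm across and 115 mm high. Origin at bench height on the collet's upright axis, z up. The hexagonal collet, open at the top, has flats facing the clamp's x axis and every 60 degrees from there; bore 15 mm across flats: the rod enters with its flats matched within about 8 degrees.
- mouth (a point): Centre of the collet's mouth, 115 mm above the bench, with the clamp's axes. A chamfer widens the bore to about 21 mm across flats at the top. From 8 to 29 mm below the mouth three sprung leaves drag on the rod: with the lever open they resist it with about 4 to 7 N (up to 12 N as its lower end spreads them), more than its weight, so it stays where it is left.
- stop: Depth stop: a threaded boss fixed in the base on the collet's axis (origin as the clamp's). It carries a pin with a rubber face, 11 mm across, on which the rod's lower end must rest. The face is set anywhere from 32 to 72 mm below the mouth, different every time; this pose does not tell it and it cannot be seen: feel for it. It yields 1 mm per 8 N, over 3.5 mm, then it is hard.
- lever (a joint): Angle of the lever ring round the collet tower, rad: 0 fully open, 1.3 the hard closed end; it grows anticlockwise seen from above. At angle q the lever points 130 degrees + q from the clamp's x axis (towards its y). It starts between 0 and 0.3. Closing draws the leaves in on the rod; it takes about 5 to 7 N at the ball, and the lever stays where it is left.
- lever_ball (a point): Centre of the black ball, 26 mm across, at the end of the lever, 125 mm from the collet's axis and 106 mm above the bench. The lever's 10 mm bar runs from it down and inwards to the ring.
- round_rod: Plain round steel rod, 16 mm across, 135 mm long, in another hole of the storage block; not to be moved. Origin at the centre of its lower end.
- thin_rod: Plain round steel rod, 12 mm across, 155 mm long, in the third hole of the storage block; not to be moved. Origin at the centre of its lower end.
- tip_box: Pipette-tip box, white and grey, 85 x 125 x 62 mm, loose on the bench; not to be moved. Origin under its centre.
- tube_rack: Low red tube rack, 60 x 130 x 40 mm, loose on the bench; not to be moved. Origin under its centre.
There are look-alikes about, which are no part of the job. What is shaped like the hex_rod but blue is not meant.

How it is judged:
By the outcome, as a careful person would: the job done as asked, in the order asked, and still so for the second after the job is handed in, with the robot touching nothing.
It also fails if it takes over 67 s, if anything falls off the work surface, if the arm or the gripper's body presses on something with over 40 N, if the wrist force passes 120 N, or if a joint passes its speed limit or range.

## Working session

There is one attempt and no reset: what is moved stays moved. The work goes in short steps, Python scripts to look and compute and a tool call to move; the robot and the scene stay as the last step left them, time stands still between calls to the robot, and variables do not carry over. Pictures are saved under pics/ and viewed, and the job is handed in when it is done.

Besides the shell and the picture viewer there is one more tool, called by a JSON object that holds its "method" and its "body". drive_tool: Moves the arm, as the interface text tells. Its arguments: {"type":"object","properties":{"targets":{"type":"array","items":{"type":"array","items":{"type":"number"}}}},"required":["targets"]}

```bash
mkdir -p pics; ls; python3 - <<'E'
from workcell import manip
import cv2,numpy as np
s=manip.read_state();print(s)
for n in ("side","top","wrist"):
    c=manip.read_camera(n);cv2.imwrite(f"pics/{n}0.png",c["color"][:,:,::-1])
    np.savez(f"{n}0.npz",**c)
    print(n,[(k,np.array(v).round(4).tolist()) for k,v in c.items() if k not in("color","depth")])
E
```

```text
pics
{'time_s': 0.0, 'qpos': array([-1.16298467e+00,  1.26427641e-01, -4.06570822e-02,  1.40534107e+00,
       -1.30473753e-05,  1.57082165e+00]), 'joint_velocities': array([ 0.0013886 , -0.0009667 ,  0.00011463, -0.00075108,  0.0003386 ,
       -0.00082894]), 'joint_efforts': array([-7.22059267e-04, -4.35915327e+01,  3.52922988e+01,  1.71673286e-02,
       -1.92808022e-05,  1.53392256e-05]), 'ee_pos': array([ 0.20805376, -0.48158005,  0.23048098]), 'tcp_rot': array([-1.57080942,  0.00162946, -1.16301   ]), 'contact_force': array([-0.81276441,  0.32447292, -0.18301056]), 'torque': array([ 0.0529224,  0.0227884, -0.0863621]), 'gripper_width': 0.08563059898497592}
side [('K', [[484.5013, 0.0, 315.6784], [0.0, 484.5013, 192.4103], [0.0, 0.0, 1.0]]), ('eye', [0.0499, 0.6437, 0.5679]), ('attitude', [1.0445, 0.0129, -2.4256])]
top [('K', [[361.659, 0.0, 317.3116], [0.0, 361.659, 199.0409], [0.0, 0.0, 1.0]]), ('eye', [0.4561, 0.0257, 0.7211]), ('attitude', [0.168, -0.0037, -1.5803])]
wrist [('K', [[330.5804, 0.0, 320.8732], [0.0, 330.5804, 197.113], [0.0, 0.0, 1.0]]), ('hand_eye', [[1.0, -0.0, -0.0009, -0.0002], [-0.0008, 0.2826, -0.9592, -0.1421], [0.0003, 0.9592, 0.2826, 0.0721], [0.0, 0.0, 0.0, 1.0]])]
```

View pics/side0.png

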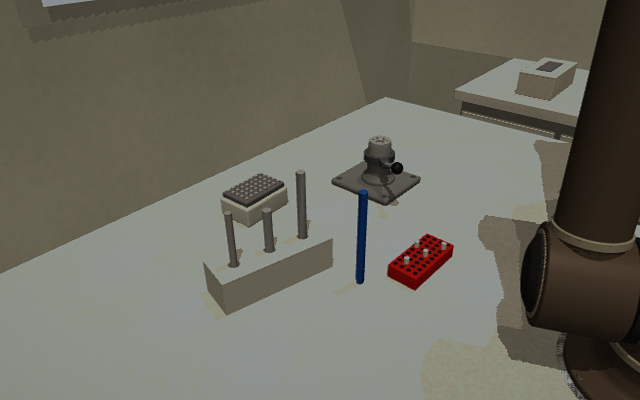

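View pics/top0.png

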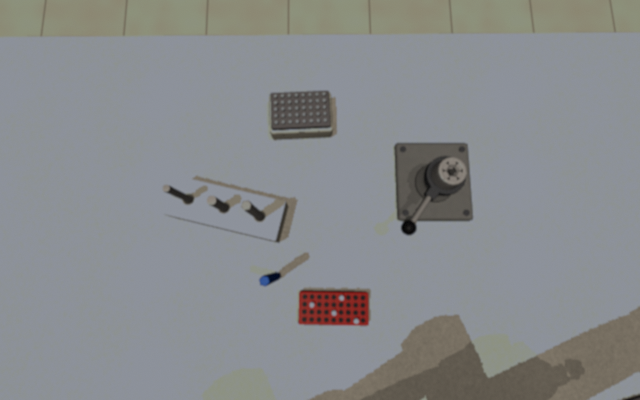

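View pics/wrist0.png

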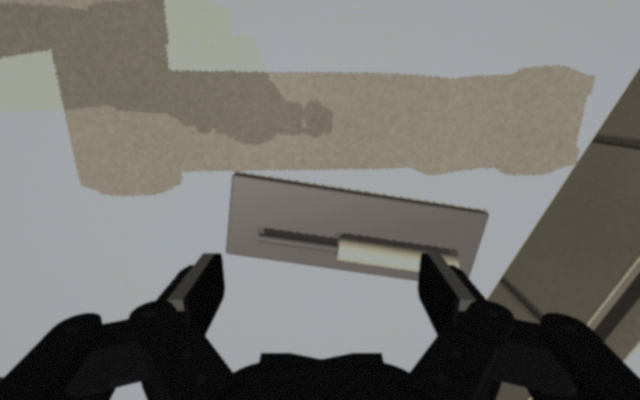

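```bash
cat > h.py <<'E'
import numpy as np,cv2
from scipy.spatial.transform import Rotation as R
def cam(c,tcp=None):
    if "eye" in c: return R.from_euler('xyz',c["attitude"]).as_matrix(),np.array(c["eye"])
    T=np.array(c["hand_eye"]);p,r=tcp;M=R.from_euler('xyz',r).as_matrix()
    return M@T[:3,:3],M@T[:3,3]+p
def cloud(c,tcp=None):
    A,e=cam(c,tcp);K=c["K"];d=np.array(c["depth"])
    v,u=np.mgrid[:d.shape[0],:d.shape[1]]
    P=np.stack([(u-K[0,2])/K[0,0]*d,-(v-K[1,2])/K[1,1]*d,-d],-1)
    W=P@A.T+e; W[d==0]=np.nan; return W
def proj(c,p,tcp=None):
    A,e=cam(c,tcp);K=c["K"];q=(np.atleast_2d(p)-e)@A
    return np.stack([K[0,0]*q[:,0]/-q[:,2]+K[0,2],K[1,1]*-q[:,1]/-q[:,2]+K[1,2]],-1)
def ray(c,uv,z,tcp=None):
    A,e=cam(c,tcp);K=c["K"];d=A@np.array([(uv[0]-K[0,2])/K[0,0],-(uv[1]-K[1,2])/K[1,1],-1])
    return e+d*(z-e[2])/d[2]
E
python3 - <<'E'
from h import *
s=dict(np.load("side0.npz"));t=dict(np.load("top0.npz"))
Ws,Wt=cloud(s),cloud(t)
print("bench z",np.nanmedian(Wt[330:380,100:200,2]),np.nanmedian(Ws[340:380,100:200,2]))
for n,W,pts in (("top",Wt,[(264,281),(248,206),(213,201),(167,188),(452,171),(409,228),(286,205),(196,178)]),("side",Ws,[(362,192),(301,173),(268,210),(229,214),(380,139),(397,168)])):
    for u,v in pts: print(n,u,v,W[v,u].round(4))
im=s["color"][:,:,::-1]
a=cv2.resize(im[150:310,195:375],None,fx=4,fy=4,interpolation=cv2.INTER_CUBIC);cv2.imwrite("pics/sc.png",a[:600,:720])
im=t["color"][:,:,::-1]
cv2.imwrite("pics/tc1.png",cv2.resize(im[170:245,155:305],None,fx=5,fy=5,interpolation=cv2.INTER_CUBIC))
cv2.imwrite("pics/tc2.png",cv2.resize(im[135:240,385:485],None,fx=5,fy=5,interpolation=cv2.INTER_CUBIC))
E
```

```text
bench z -0.00045612963755187197 0.0005098709968061055
top 264 281 [0.4274 0.1013 0.1843]
top 248 206 [0.5358 0.1248 0.1953]
top 213 201 [0.552  0.1908 0.1454]
top 167 188 [0.5701 0.2581 0.1645]
top 452 171 [ 0.6106 -0.2177  0.0958]
top 409 228 [ 0.508  -0.1304  0.1169]
top 286 205 [0.5604 0.0817 0.0417]
top 196 178 [ 0.6245  0.2694 -0.0016]
side 362 192 [0.4303 0.1032 0.1857]
side 301 173 [0.5363 0.1289 0.1941]
side 268 210 [0.5533 0.1923 0.1458]
side 229 214 [0.5675 0.2603 0.1657]
side 380 139 [ 0.6132 -0.2192  0.1144]
side 397 168 [ 0.5059 -0.1239  0.1129]
```

View pics/sc.png

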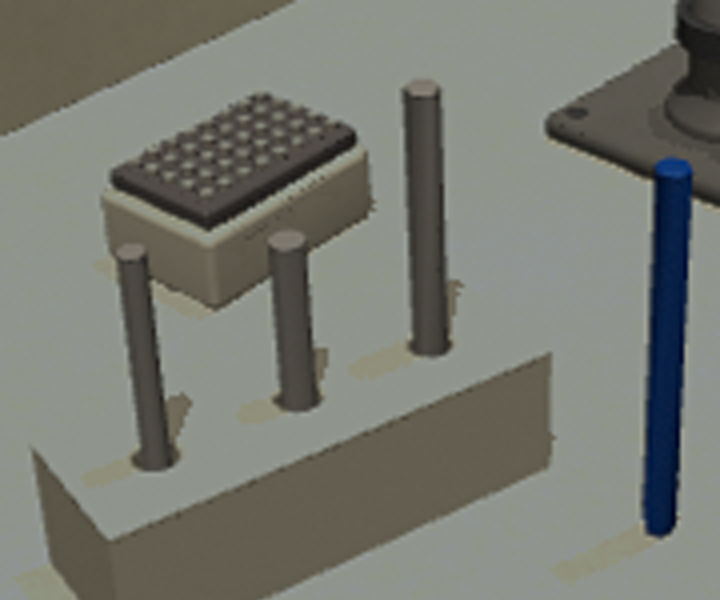

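View pics/tc1.png

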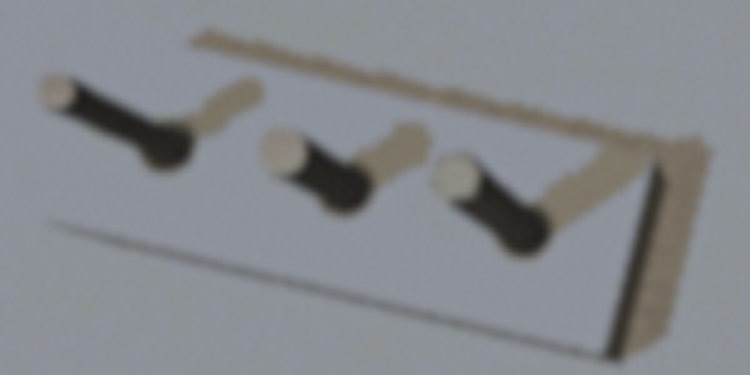

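View pics/tc2.png

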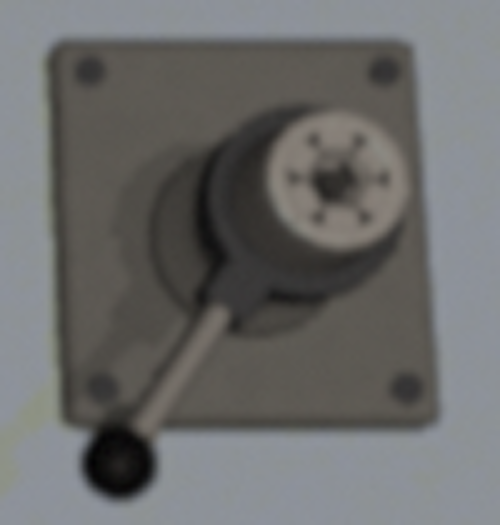

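```bash
python3 - <<'E'
from h import *
s=dict(np.load("side0.npz"));t=dict(np.load("top0.npz"))
for n,c in (("side",s),("top",t)):
    W=cloud(c);x,y,z=W[...,0],W[...,1],W[...,2]
    near=(abs(x-.61)<.15)&(abs(y+.21)<.15)
    m=near&(abs(z-.016)<.005)
    r=cv2.minAreaRect(W[m][:,:2].astype(np.float32)*1000);print(n,"plate",m.sum(),r)
    m=near&(z>.109)&(np.hypot(x-.612,y+.219)<.04)
    r=cv2.minEnclosingCircle(W[m][:,:2].astype(np.float32)*1000);print("collet",m.sum(),W[m].mean(0).round(4),r)
    # ball: dark pixels
    dark=(c["color"].max(-1)<40)&near&(z>.08); print("ball",dark.sum(),W[dark].mean(0).round(4), np.argwhere(dark).mean(0))
    near=(abs(x-.55)<.08)&(abs(y-.19)<.14)
    for nm,(a,b,zz) in dict(hex=(.536,.127,.195),rnd=(.552,.191,.145),thin=(.569,.259,.165)).items():
        q=near&(abs(z-zz)<.004)&(np.hypot(x-a,y-b)<.02); print(nm,q.sum(),W[q].mean(0).round(4))
        for lo in (.075,.1,.13,.16):
            q=near&(abs(z-lo)<.008)&(np.hypot(x-a,y-b)<.025); print("   ",lo,W[q].mean(0).round(4))
    q=near&(abs(z-.065)<.003);print("rack",cv2.minAreaRect(W[q][:,:2].astype(np.float32)*1000))
E
```

```text
side plate 1423 ((613.2911376953125, -210.605712890625), (152.19097900390625, 160.93775939941406), 89.80473327636719)
collet 212 [ 0.6066 -0.2078  0.1147] ((609.4005126953125, -210.74285888671875), 26.827194213867188)
ball 176 [ 0.5375 -0.1469  0.1013] [164.88636364 390.26136364]
hex 47 [0.5383 0.129  0.1947]
    0.075 [0.5365 0.1312 0.0734]
    0.1 [0.5376 0.1307 0.0998]
    0.13 [0.5374 0.1308 0.1297]
    0.16 [0.5376 0.1305 0.1598]
rnd 55 [0.5557 0.1945 0.1448]
    0.075 [0.5527 0.1952 0.0735]
    0.1 [0.5528 0.1967 0.1003]
    0.13 [0.5525 0.1966 0.1305]
    0.16 [nan nan nan]
thin 44 [0.5719 0.2599 0.1646]
    0.075 [0.5682 0.2607 0.0736]
    0.1 [0.5701 0.2614 0.1001]
    0.13 [0.5702 0.2615 0.1299]
    0.16 [0.5712 0.2607 0.161 ]
rack ((556.4856567382812, 193.03005981445312), (216.0298309326172, 78.78666687011719), 75.8889389038086)
top plate 3793 ((610.2487182617188, -210.46905517578125), (148.98764038085938, 156.42611694335938), 89.30619812011719)
collet 586 [ 0.6054 -0.2101  0.1139] ((605.8848266601562, -210.3930206298828), 25.307880401611328)
ball 160 [ 0.5233 -0.1392  0.1096] [219.8125 412.35  ]
hex 81 [0.5367 0.1278 0.1941]
    0.075 [0.5322 0.1231 0.0729]
    0.1 [0.5328 0.1239 0.0996]
    0.13 [0.5329 0.1241 0.1303]
    0.16 [0.5337 0.1238 0.1603]
rnd 79 [0.553  0.1933 0.1441]
    0.075 [0.5506 0.1894 0.0729]
    0.1 [0.55   0.1886 0.1003]
    0.13 [0.5503 0.1887 0.1302]
    0.16 [nan nan nan]
thin 48 [0.5695 0.2592 0.164 ]
    0.075 [0.5692 0.2555 0.074 ]
    0.1 [0.5673 0.2562 0.1006]
    0.13 [0.5677 0.256  0.1299]
    0.16 [0.569  0.2583 0.1618]
rack ((553.4083862304688, 194.42929077148438), (215.90231323242188, 75.09889221191406), 76.01972961425781)<stdin>:16: RuntimeWarning: Mean of empty slice.
  ret = um.true_divide(
```

```bash
cat >> h.py <<'E'
def go(x,y,z,yaw,roll=-90.,pitch=0.):
    from workcell import manip
    s=manip.read_state();M=R.from_euler('xyz',s["tcp_rot"]);T=R.from_euler('xyz',[roll,pitch,yaw],degrees=True)
    d=M.inv().apply(np.array([x,y,z])-s["ee_pos"])*100;r=np.degrees((M.inv()*T).as_rotvec())/5
    print("t",round(s["time_s"],2),"pos",s["ee_pos"].round(4),"rpy",np.degrees(s["tcp_rot"]).round(2),"F",s["contact_force"].round(1),"w",round(s["gripper_width"],4))
    print("shift",d.round(2),"turn",r.round(3))
E
python3 -c "
from h import *
go(.5375,.1285,.25,0)
t=dict(np.load('top0.npz'));print(ray(t,(409,228),.106), ray(t,(452,171),.115))
s=dict(np.load('side0.npz'));print(ray(s,(397,168),.106))"
```

```text
t 0.15 pos [ 0.2081 -0.4816  0.2307] rpy [-9.000e+01  7.000e-02 -6.663e+01] F [ 0.4 -0.2  0.5] w 0.0853
shift [-42.95  -1.87  54.44] turn [-9.0000e-03 -1.3327e+01 -1.3000e-02]
[ 0.50898184 -0.13325086  0.106     ] [ 0.60586276 -0.21027215  0.115     ]
[ 0.51285506 -0.13558771  0.106     ]
```

{"method": "drive_tool", "body": {"targets": [[0.4, -14, -1.9, 18, 0, -4.5, 0], [0.4, -43, -1.9, 54.4, 0, -13.3, 0], [0.4, -43, -1.9, 54.4, 0, -13.3, 0], [0.4, -43, -1.9, 54.4, 0, -13.3, 0], [0.4, -43, -1.9, 54.4, 0, -13.3, 0], [0.4, -43, -1.9, 54.4, 0, -13.3, 0], [0.4, -43, -1.9, 54.4, 0, -13.3, 0], [0.4, -43, -1.9, 54.4, 0, -13.3, 0]]}}

```text
time_s: 0.82
ee_pos: [0.3665, -0.1868, 0.2417]
tcp_rot: [-1.57, 0.0, -0.157]
contact_force: [1.1, -0.4, -0.1]
gripper_width: 0.0596
```

```bash
python3 -c "
from h import *
go(.5375,.1285,.25,0)"
```

```text
t 0.82 pos [ 0.3665 -0.1868  0.2417] rpy [-8.995e+01  2.000e-02 -9.010e+00] F [ 1.1 -0.4 -0.1] w 0.0596
shift [11.95 -0.81 33.82] turn [-0.01  -1.803 -0.003]
```

{"method": "drive_tool", "body": {"targets": [[0.4, 12, -0.8, 33.8, 0, -1.8, 0], [0.4, 12, -0.8, 33.8, 0, -1.8, 0], [0.4, 12, -0.8, 33.8, 0, -1.8, 0], [0.4, 12, -0.8, 33.8, 0, -1.8, 0], [0.4, 12, -0.8, 33.8, 0, -1.8, 0], [0.4, 12, -0.8, 33.8, 0, -1.8, 0], [0.4, 12, -0.8, 33.8, 0, -1.8, 0], [0.4, 12, -0.8, 33.8, 0, -1.8, 0]]}}

```text
time_s: 1.48
ee_pos: [0.5254, 0.1065, 0.2492]
tcp_rot: [-1.57, 0.0, 0.0]
contact_force: [0.4, -0.9, -0.0]
gripper_width: 0.0597
```

{"method": "drive_tool", "body": {"targets": [[0.4, 0, 0, 2.5, 0, 0, 0], [0.4, 0, 0, 2.5, 0, 0, 0], [0.4, 0, 0, 2.5, 0, 0, 0], [0.4, 0, 0, 2.5, 0, 0, 0], [0.4, 0, 0, 2.5, 0, 0, 0], [0.4, 0, 0, 2.5, 0, 0, 0], [0.4, 0, 0, 2.5, 0, 0, 0], [0.4, 0, 0, 2.5, 0, 0, 0]]}}

```text
time_s: 2.15
ee_pos: [0.5254, 0.1307, 0.2495]
tcp_rot: [-1.57, -0.0, -0.001]
contact_force: [0.4, 0.5, -0.6]
gripper_width: 0.0596
```

```bash
python3 - <<'E'
from h import *
from workcell import manip
go(.5375,.1285,.25,0)
s=manip.read_state();c=manip.read_camera("wrist");np.savez("w1.npz",p=s["ee_pos"],r=s["tcp_rot"],**c)
cv2.imwrite("pics/w1.png",c["color"][:,:,::-1])
print(proj(c,[[.5375,.1285,.195]],(s["ee_pos"],s["tcp_rot"])))
E
```

```text
t 2.15 pos [0.5254 0.1307 0.2495] rpy [-8.995e+01 -1.000e-02 -6.000e-02] F [ 0.4  0.5 -0.6] w 0.0596
shift [ 1.22 -0.05 -0.21] turn [-0.01  -0.012  0.003]
[[339.84604991 221.79309056]]
```

View pics/w1.png

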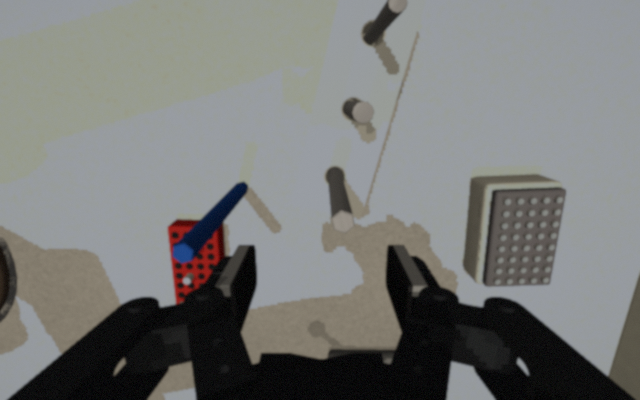

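```bash
python3 - <<'E'
from h import *
c=np.load("w1.npz")
im=c["color"][:,:,::-1]
cv2.imwrite("pics/w1c.png",cv2.resize(im[200:245,317:367],None,fx=12,fy=12,interpolation=cv2.INTER_CUBIC))
E
```

```text
(no output)
```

View pics/w1c.png

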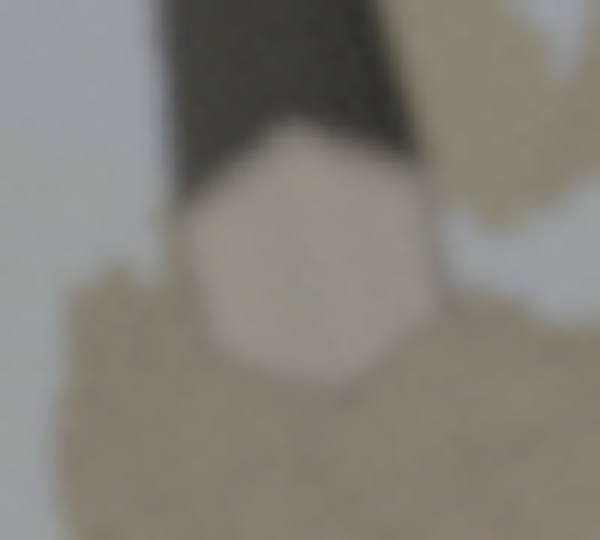

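```bash
python3 - <<'E'
from h import *
c=dict(np.load("w1.npz"));tcp=(c["p"],c["r"])
C=np.array([(293,120),(415,162),(443,300),(335,385),(205,345),(180,205)],float)
P=np.array([ray(c,(317+x/12-.5,200+y/12-.5),.195,tcp)[:2] for x,y in C])
m=P.mean(0);d=P-m;a=np.degrees(np.arctan2(d[:,1],d[:,0]));print(m,np.hypot(*d.T)*1000)
z=np.exp(6j*np.radians(a)).mean();cor=np.degrees(np.angle(z))/6;print("corner",cor,"flat normals",[(cor+30+60*k+90)%180-90 for k in range(3)], "res",((a-cor+30)%60-30).round(1))
E
```

```text
[0.53916075 0.12928397] [7.522756   7.37537849 7.47996409 7.59692179 7.61527351 7.50081421]
corner -19.41984184157511 flat normals [np.float64(10.580158158424894), np.float64(70.5801581584249), np.float64(-49.419841841575106)] res [-2.   3.2 -1.2 -0.2  2.2 -1.9]
```

```bash
python3 -c "
from h import *
go(.5385,.129,.15,10.6)"
```

```text
t 2.2 pos [0.5254 0.1308 0.2495] rpy [-8.995e+01 -2.000e-02 -5.000e-02] F [-0.4  0.2  0.1] w 0.0597
shift [ 1.31  9.95 -0.19] turn [-0.009 -2.13   0.004]
```

{"method": "drive_tool", "body": {"targets": [[0.2, 1.31, 0, -0.19, 0, -1.1, 0], [0.2, 1.31, 0, -0.19, 0, -2.13, 0], [0.2, 1.31, 1, -0.19, 0, -2.13, 0], [0.2, 1.31, 3, -0.19, 0, -2.13, 0], [0.2, 1.31, 5.5, -0.19, 0, -2.13, 0], [0.2, 1.31, 7.5, -0.19, 0, -2.13, 0], [0.2, 1.31, 9, -0.19, 0, -2.13, 0], [0.2, 1.31, 9.9, -0.19, 0, -2.13, 0]]}}

```text
time_s: 2.87
ee_pos: [0.537, 0.1286, 0.1477]
tcp_rot: [-1.57, 0.003, 0.182]
contact_force: [-1.0, 0.8, 0.0]
gripper_width: 0.0515
```

```bash
python3 - <<'E'
from h import *
from workcell import manip
go(.5385,.129,.15,10.6)
s=manip.read_state();c=manip.read_camera("wrist")
cv2.imwrite("pics/w2.png",c["color"][:,:,::-1])
E
```

```text
t 2.87 pos [0.537  0.1286 0.1477] rpy [-89.96   0.17  10.46] F [-1.   0.8  0. ] w 0.0515
shift [ 0.15 -0.23  0.02] turn [-0.008 -0.029 -0.033]
```

View pics/w2.png

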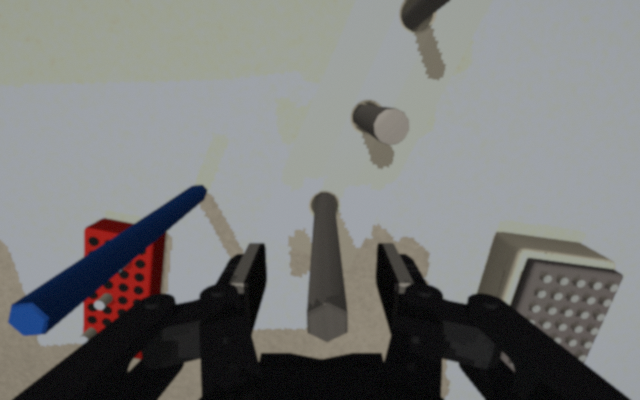

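{"method": "drive_tool", "body": {"targets": [[0.0, 0.15, -0.2, 0, 0, 0, 0], [-0.4, 0.15, -0.2, 0, 0, 0, 0], [-1, 0.15, -0.2, 0, 0, 0, 0], [-1, 0.15, -0.2, 0, 0, 0, 0], [-1, 0.15, -0.2, 0, 0, 0, 0], [-1, 0.15, -0.2, 0, 0, 0, 0], [-1, 0.15, -0.2, 0, 0, 0, 0], [-1, 0.15, -0.2, 0, 0, 0, 0]]}}

```text
time_s: 3.58
ee_pos: [0.539, 0.1289, 0.1501]
tcp_rot: [-1.57, 0.002, 0.183]
contact_force: [1.0, 0.0, 5.3]
gripper_width: 0.013
```

```bash
python3 -c "
from h import *
go(.5385,.129,.25,10.6)"
```

```text
t 3.58 pos [0.539  0.1289 0.1501] rpy [-89.96   0.1   10.48] F [1.  0.  5.3] w 0.013
shift [-0.06 -9.99  0.02] turn [-0.008 -0.024 -0.02 ]
```

{"method": "drive_tool", "body": {"targets": [[-1, 0, -0.5, 0, 0, 0, 0], [-1, 0, -2, 0, 0, 0, 0], [-1, 0, -4, 0, 0, 0, 0], [-1, 0, -6.5, 0, 0, 0, 0], [-1, 0, -9, 0, 0, 0, 0], [-1, 0, -11, 0, 0, 0, 0], [-1, 0, -12.5, 0, 0, 0, 0], [-1, 0, -13, 0, 0, 0, 0]]}}

```text
time_s: 4.25
ee_pos: [0.5396, 0.129, 0.2824]
tcp_rot: [-1.57, -0.001, 0.183]
contact_force: [-0.7, 0.7, -2.3]
gripper_width: 0.0128
```

```bash
python3 - <<'E'
from h import *
from workcell import manip
go(.6065,-.2105,.28,-.4)
for n in ("side","top"):
    c=manip.read_camera(n);np.savez(n+"3.npz",**c)
    cv2.imwrite(f"pics/{n}3.png",c["color"][:,:,::-1])
E
```

```text
t 4.25 pos [0.5396 0.129  0.2824] rpy [-8.995e+01 -3.000e-02  1.047e+01] F [-0.7  0.7 -2.3] w 0.0128
shift [  0.41   0.21 -34.6 ] turn [-0.01   2.175  0.006]
```

View pics/side3.png

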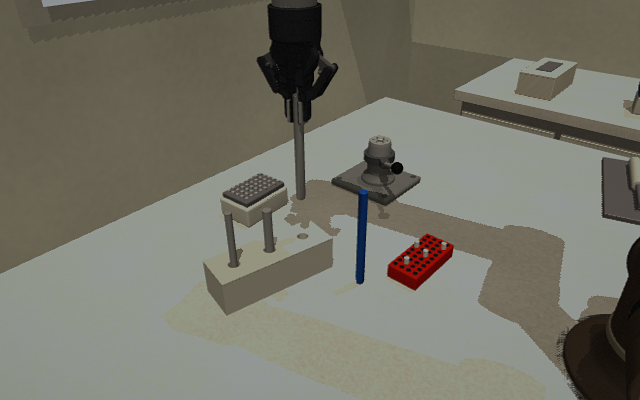

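{"method": "drive_tool", "body": {"targets": [[-1, 0, 0, -1, 0, 0.3, 0], [-1, 0.1, 0, -4, 0, 0.6, 0], [-1, 0.2, 0, -7.5, 0, 1, 0], [-1, 0.25, 0, -11.5, 0, 1.4, 0], [-1, 0.3, 0, -15.5, 0, 1.8, 0], [-1, 0.4, 0, -19.5, 0, 2.17, 0], [-1, 0.4, 0, -23.5, 0, 2.17, 0], [-1, 0.4, 0, -27, 0, 2.17, 0]]}}

```text
time_s: 5.02
ee_pos: [0.5917, -0.1389, 0.2783]
tcp_rot: [-1.57, 0.004, -0.009]
contact_force: [1.4, -0.2, -1.9]
gripper_width: 0.0131
```

```bash
python3 -c "
from h import *
go(.6065,-.2105,.28,-.4)"
```

```text
t 5.02 pos [ 0.5917 -0.1389  0.2783] rpy [-89.96   0.23  -0.51] F [ 1.4 -0.2 -1.9] w 0.0131
shift [ 1.54 -0.18 -7.14] turn [-0.007 -0.022 -0.046]
```

{"method": "drive_tool", "body": {"targets": [[-1, 0.5, -0.2, -2.5, 0, 0, 0], [-1, 1, -0.2, -4.5, 0, 0, 0], [-1, 1.3, -0.2, -6, 0, 0, 0], [-1, 1.5, -0.2, -6.8, 0, 0, 0], [-1, 1.54, -0.2, -7.14, 0, 0, 0], [-1, 1.54, -0.2, -7.14, 0, 0, 0], [-1, 1.54, -0.2, -7.14, 0, 0, 0], [-1, 1.54, -0.2, -7.14, 0, 0, 0]]}}

```text
time_s: 5.68
ee_pos: [0.6065, -0.2093, 0.2805]
tcp_rot: [-1.57, 0.004, -0.008]
contact_force: [-0.1, 0.4, -1.8]
gripper_width: 0.0132
```

```bash
python3 - <<'E'
from h import *
from workcell import manip
go(.6065,-.2105,.28,-.4)
s=manip.read_state()
for n in ("side","top","wrist"):
    c=manip.read_camera(n);np.savez(n+"4.npz",p=s["ee_pos"],r=s["tcp_rot"],**c)
    cv2.imwrite(f"pics/{n}4.png",c["color"][:,:,::-1])
im=cv2.imread("pics/side4.png");cv2.imwrite("pics/side4c.png",cv2.resize(im[40:200,320:440],None,fx=3.7,fy=3.7,interpolation=cv2.INTER_CUBIC))
im=cv2.imread("pics/top4.png");cv2.imwrite("pics/top4c.png",cv2.resize(im[100:250,370:500],None,fx=4,fy=4,interpolation=cv2.INTER_CUBIC))
E
```

```text
t 5.68 pos [ 0.6065 -0.2093  0.2805] rpy [-89.95   0.22  -0.43] F [-0.1  0.4 -1.8] w 0.0132
shift [ 0.    0.05 -0.12] turn [-0.009 -0.006 -0.043]
```

View pics/side4c.png

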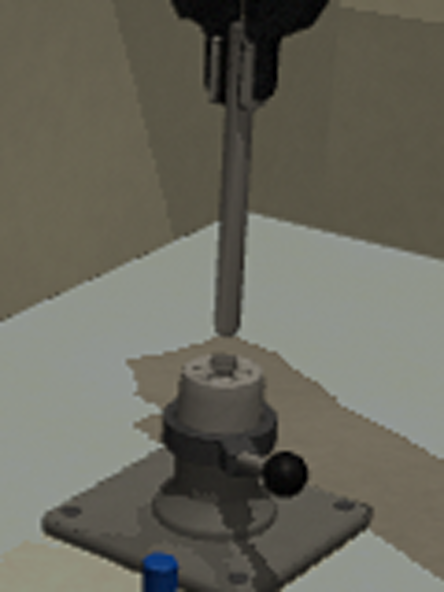

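View pics/top4c.png

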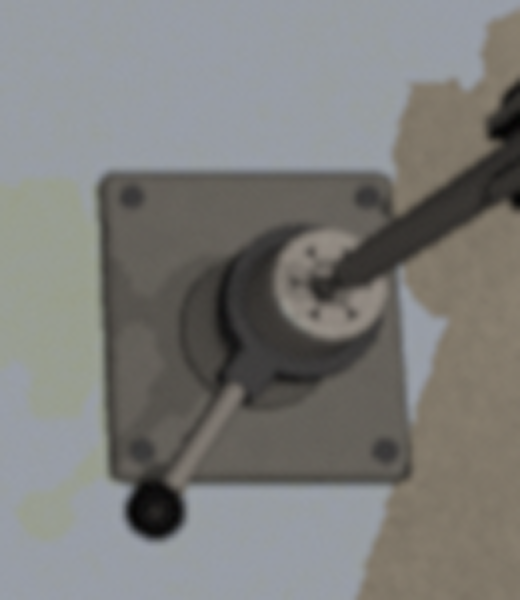

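View pics/wrist4.png

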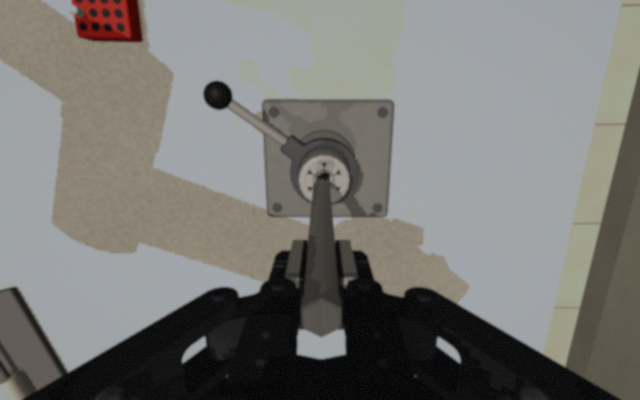

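```bash
python3 - <<'E'
from h import *
for n in ("side","top","wrist"):
    c=dict(np.load(n+"4.npz"));p=c["p"];t=(p,c["r"])
    print(n,"foot,tip20,mouth",proj(c,[[p[0],p[1],p[2]-.14],[p[0],p[1],p[2]-.02],[.6065,-.2105,.115]],t).round(1).tolist())
    im=c["color"][:,:,::-1]
    u,v=np.round(proj(c,[[.6065,-.2105,.125]],t)[0]).astype(int)
    h=30 if n!="wrist" else 40
    cv2.imwrite(f"pics/{n}4d.png",cv2.resize(im[v-h:v+h,u-h:u+h],None,fx=300/h,fy=300/h,interpolation=cv2.INTER_CUBIC));print(u-h,v-h,300/h)
E
```

```text
side foot,tip20,mouth [[380.6, 130.5], [383.7, 77.8], [380.3, 140.7]]
351 107 10.0
top foot,tip20,mouth [[457.1, 166.9], [491.8, 143.9], [452.1, 170.6]]
424 139 10.0
wrist foot,tip20,mouth [[321.2, 185.0], [321.0, 241.0], [321.2, 179.6]]
281 142 7.5
```

View pics/side4d.png

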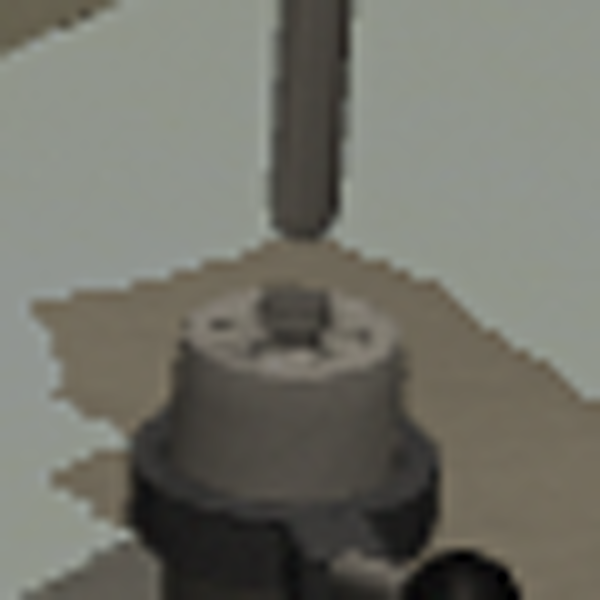

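View pics/top4d.png

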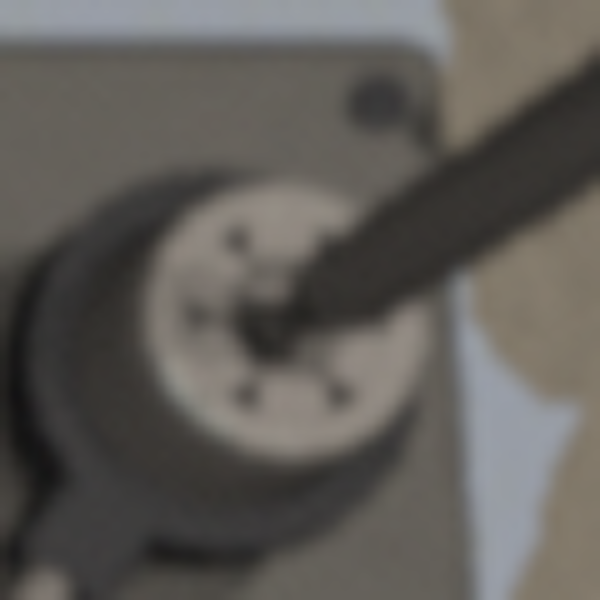

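View pics/wrist4d.png

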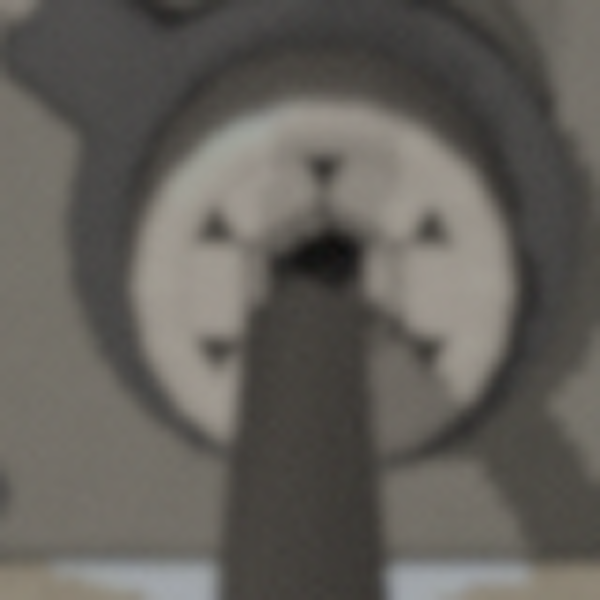

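```bash
python3 -c "
from h import *
go(.607,-.2103,.250,-.4)"
```

```text
t 5.83 pos [ 0.6066 -0.2095  0.2806] rpy [-89.97   0.2   -0.43] F [ 0.1  0.3 -2.7] w 0.0132
shift [ 0.06  3.06 -0.08] turn [-0.005 -0.006 -0.04 ]
```

{"method": "drive_tool", "body": {"targets": [[-1, 0.06, 0.4, -0.08, 0, 0, -0.04], [-1, 0.06, 1, -0.08, 0, 0, -0.04], [-1, 0.06, 1.6, -0.08, 0, 0, -0.04], [-1, 0.06, 2.1, -0.08, 0, 0, -0.04], [-1, 0.06, 2.5, -0.08, 0, 0, -0.04], [-1, 0.06, 2.8, -0.08, 0, 0, -0.04], [-1, 0.06, 3.0, -0.08, 0, 0, -0.04], [-1, 0.06, 3.06, -0.08, 0, 0, -0.04]]}}

```text
time_s: 6.5
ee_pos: [0.607, -0.2103, 0.2496]
tcp_rot: [-1.57, 0.0, -0.008]
contact_force: [-0.3, 0.6, -2.2]
gripper_width: 0.0128
```

```bash
python3 -c "
from h import *
go(.607,-.2103,.245,-.4)"
```

```text
t 6.5 pos [ 0.607  -0.2103  0.2496] rpy [-8.996e+01  2.000e-02 -4.400e-01] F [-0.3  0.6 -2.2] w 0.0128
shift [0.   0.46 0.  ] turn [-0.008 -0.008 -0.004]
```

{"method": "drive_tool", "body": {"targets": [[-1, 0, 0.1, 0, 0, 0, 0], [-1, 0, 0.2, 0, 0, 0, 0], [-1, 0, 0.3, 0, 0, 0, 0], [-1, 0, 0.4, 0, 0, 0, 0], [-1, 0, 0.5, 0, 0, 0, 0], [-1, 0, 0.6, 0, 0, 0, 0], [-1, 0, 0.7, 0, 0, 0, 0], [-1, 0, 0.7, 0, 0, 0, 0]]}}

```text
time_s: 7.17
ee_pos: [0.6075, -0.2104, 0.2432]
tcp_rot: [-1.571, -0.001, -0.008]
contact_force: [2.5, -0.9, 1.8]
gripper_width: 0.0131
```

{"method": "drive_tool", "body": {"targets": [[-1, 0, 0.1, 0, 0, 0, 0], [-1, 0, 0.2, 0, 0, 0, 0], [-1, 0, 0.3, 0, 0, 0, 0], [-1, 0, 0.4, 0, 0, 0, 0], [-1, 0, 0.5, 0, 0, 0, 0], [-1, 0, 0.6, 0, 0, 0, 0], [-1, 0, 0.7, 0, 0, 0, 0], [-1, 0, 0.7, 0, 0, 0, 0]]}}

```text
time_s: 7.83
ee_pos: [0.6075, -0.2104, 0.2359]
tcp_rot: [-1.57, -0.001, -0.008]
contact_force: [1.7, -0.9, 2.0]
gripper_width: 0.0132
```

{"method": "drive_tool", "body": {"targets": [[-1, 0, 0.15, 0, 0, 0, 0], [-1, 0, 0.3, 0, 0, 0, 0], [-1, 0, 0.45, 0, 0, 0, 0], [-1, 0, 0.6, 0, 0, 0, 0], [-1, 0, 0.75, 0, 0, 0, 0], [-1, 0, 0.9, 0, 0, 0, 0], [-1, 0, 1.0, 0, 0, 0, 0], [-1, 0, 1.0, 0, 0, 0, 0]]}}

```text
time_s: 8.5
ee_pos: [0.6075, -0.2104, 0.2255]
tcp_rot: [-1.57, -0.001, -0.008]
contact_force: [2.4, 0.0, 1.8]
gripper_width: 0.0131
```

{"method": "drive_tool", "body": {"targets": [[-1, 0, 0.05, 0, 0, 0, 0], [-1, 0, 0.08, 0, 0, 0, 0], [-1, 0, 0.1, 0, 0, 0, 0], [-1, 0, 0.12, 0, 0, 0, 0], [-1, 0, 0.14, 0, 0, 0, 0], [-1, 0, 0.16, 0, 0, 0, 0], [-1, 0, 0.18, 0, 0, 0, 0], [-1, 0, 0.2, 0, 0, 0, 0]]}}

```text
time_s: 9.17
ee_pos: [0.6075, -0.2104, 0.2236]
tcp_rot: [-1.57, -0.001, -0.008]
contact_force: [1.1, -0.5, 3.7]
gripper_width: 0.013
```

{"method": "drive_tool", "body": {"targets": [[-1, 0, 0.02, 0, 0, 0, 0], [-1, 0, 0.04, 0, 0, 0, 0], [-1, 0, 0.06, 0, 0, 0, 0], [-1, 0, 0.08, 0, 0, 0, 0], [-1, 0, 0.1, 0, 0, 0, 0], [-1, 0, 0.12, 0, 0, 0, 0], [-1, 0, 0.13, 0, 0, 0, 0], [-1, 0, 0.14, 0, 0, 0, 0]]}}

```text
time_s: 9.83
ee_pos: [0.6075, -0.2104, 0.2221]
tcp_rot: [-1.57, -0.001, -0.008]
contact_force: [0.7, -0.7, 4.3]
gripper_width: 0.0132
```

{"method": "drive_tool", "body": {"targets": [[-1, 0, 0.02, 0, 0, 0, 0], [-1, 0, 0.04, 0, 0, 0, 0], [-1, 0, 0.06, 0, 0, 0, 0], [-1, 0, 0.08, 0, 0, 0, 0], [-1, 0, 0.1, 0, 0, 0, 0], [-1, 0, 0.12, 0, 0, 0, 0], [-1, 0, 0.13, 0, 0, 0, 0], [-1, 0, 0.14, 0, 0, 0, 0]]}}

```text
time_s: 10.5
ee_pos: [0.6075, -0.2104, 0.2207]
tcp_rot: [-1.57, -0.001, -0.008]
contact_force: [1.3, -0.0, 4.8]
gripper_width: 0.0131
```

{"method": "drive_tool", "body": {"targets": [[-1, 0, 0.02, 0, 0, 0, 0], [-1, 0, 0.04, 0, 0, 0, 0], [-1, 0, 0.06, 0, 0, 0, 0], [-1, 0, 0.08, 0, 0, 0, 0], [-1, 0, 0.1, 0, 0, 0, 0], [-1, 0, 0.12, 0, 0, 0, 0], [-1, 0, 0.14, 0, 0, 0, 0], [-1, 0, 0.15, 0, 0, 0, 0]]}}

```text
time_s: 11.17
ee_pos: [0.6075, -0.2104, 0.2192]
tcp_rot: [-1.57, -0.001, -0.008]
contact_force: [1.1, -0.4, 4.7]
gripper_width: 0.013
```

{"method": "drive_tool", "body": {"targets": [[-1, 0, 0.02, 0, 0, 0, 0], [-1, 0, 0.04, 0, 0, 0, 0], [-1, 0, 0.06, 0, 0, 0, 0], [-1, 0, 0.08, 0, 0, 0, 0], [-1, 0, 0.1, 0, 0, 0, 0], [-1, 0, 0.12, 0, 0, 0, 0], [-1, 0, 0.14, 0, 0, 0, 0], [-1, 0, 0.15, 0, 0, 0, 0]]}}

```text
time_s: 11.83
ee_pos: [0.6075, -0.2103, 0.2177]
tcp_rot: [-1.57, -0.001, -0.008]
contact_force: [1.5, -0.2, 4.7]
gripper_width: 0.0129
```

{"method": "drive_tool", "body": {"targets": [[-1, 0, 0.02, 0, 0, 0, 0], [-1, 0, 0.04, 0, 0, 0, 0], [-1, 0, 0.06, 0, 0, 0, 0], [-1, 0, 0.08, 0, 0, 0, 0], [-1, 0, 0.1, 0, 0, 0, 0], [-1, 0, 0.12, 0, 0, 0, 0], [-1, 0, 0.13, 0, 0, 0, 0], [-1, 0, 0.14, 0, 0, 0, 0]]}}

```text
time_s: 12.5
ee_pos: [0.6075, -0.2104, 0.2162]
tcp_rot: [-1.57, -0.001, -0.008]
contact_force: [1.4, -0.3, 4.2]
gripper_width: 0.0132
```

{"method": "drive_tool", "body": {"targets": [[-1, 0, 0.02, 0, 0, 0, 0], [-1, 0, 0.04, 0, 0, 0, 0], [-1, 0, 0.06, 0, 0, 0, 0], [-1, 0, 0.08, 0, 0, 0, 0], [-1, 0, 0.1, 0, 0, 0, 0], [-1, 0, 0.12, 0, 0, 0, 0], [-1, 0, 0.14, 0, 0, 0, 0], [-1, 0, 0.15, 0, 0, 0, 0]]}}

```text
time_s: 13.17
ee_pos: [0.6075, -0.2103, 0.2147]
tcp_rot: [-1.57, -0.001, -0.008]
contact_force: [1.8, -0.4, 4.9]
gripper_width: 0.0128
```

{"method": "drive_tool", "body": {"targets": [[-1, 0, 0.02, 0, 0, 0, 0], [-1, 0, 0.04, 0, 0, 0, 0], [-1, 0, 0.06, 0, 0, 0, 0], [-1, 0, 0.08, 0, 0, 0, 0], [-1, 0, 0.1, 0, 0, 0, 0], [-1, 0, 0.12, 0, 0, 0, 0], [-1, 0, 0.14, 0, 0, 0, 0], [-1, 0, 0.15, 0, 0, 0, 0]]}}

```text
time_s: 13.83
ee_pos: [0.6076, -0.2104, 0.2136]
tcp_rot: [-1.571, -0.002, -0.008]
contact_force: [1.7, -0.2, 5.2]
gripper_width: 0.0128
```

{"method": "drive_tool", "body": {"targets": [[-1, 0, 0.01, 0, 0, 0, 0], [-1, 0, 0.03, 0, 0, 0, 0], [-1, 0, 0.04, 0, 0, 0, 0], [-1, 0, 0.06, 0, 0, 0, 0], [-1, 0, 0.08, 0, 0, 0, 0], [-1, 0, 0.1, 0, 0, 0, 0], [-1, 0, 0.12, 0, 0, 0, 0], [-1, 0, 0.12, 0, 0, 0, 0]]}}

```text
time_s: 14.5
ee_pos: [0.6076, -0.2104, 0.2132]
tcp_rot: [-1.571, -0.002, -0.008]
contact_force: [0.5, -0.6, 8.7]
gripper_width: 0.0127
```

{"method": "drive_tool", "body": {"targets": [[-1, 0, 0.08, 0, 0, 0, 0], [-1, 0, 0.09, 0, 0, 0, 0], [-1, 0, 0.1, 0, 0, 0, 0], [-1, 0, 0.11, 0, 0, 0, 0], [-1, 0, 0.12, 0, 0, 0, 0], [-1, 0, 0.12, 0, 0, 0, 0], [-1, 0, 0.12, 0, 0, 0, 0], [-1, 0, 0.12, 0, 0, 0, 0]]}}

```text
time_s: 15.17
ee_pos: [0.6076, -0.2104, 0.2131]
tcp_rot: [-1.571, -0.004, -0.008]
contact_force: [-1.2, 0.0, 9.5]
gripper_width: 0.013
```

{"method": "drive_tool", "body": {"targets": [[-0.5, 0, 0.05, 0, 0, 0, 0], [0, 0, 0.0, 0, 0, 0, 0], [0.2, 0, 0.0, 0, 0, 0, 0], [0.2, 0, 0.0, 0, 0, 0, 0], [0.2, 0, -0.3, 0, 0, 0, 0], [0.2, 0, -2.0, 0, 0, 0, 0], [0.2, 0, -4.5, 0, 0, 0, 0], [0.2, 0, -7, 0, 0, 0, 0]]}}

```text
time_s: 15.83
ee_pos: [0.6067, -0.2102, 0.2831]
tcp_rot: [-1.571, -0.001, -0.008]
contact_force: [-0.1, -0.8, 0.6]
gripper_width: 0.0513
```

```bash
python3 - <<'E'
from h import *
from workcell import manip
go(.6075,-.2104,.29,-.4)
c=manip.read_camera("side");np.savez("side5.npz",**c)
W=cloud(c);m=(np.hypot(W[...,0]-.607,W[...,1]+.21)<.02)&(W[...,2]>.2)&(W[...,2]<.3);z=W[m][:,2];print(np.sort(z)[-15:].round(4))
print(proj(c,[[.607,-.2104,.258]]))
im=c["color"][:,:,::-1]
cv2.imwrite("pics/side5c.png",cv2.resize(im[30:200,320:440],None,fx=3.5,fy=3.5,interpolation=cv2.INTER_CUBIC))
E
```

```text
t 15.83 pos [ 0.6067 -0.2102  0.2831] rpy [-8.999e+01 -7.000e-02 -4.400e-01] F [-0.1 -0.8  0.6] w 0.0513
shift [ 0.08 -0.69 -0.02] turn [-0.003 -0.008  0.014]
[0.2579 0.2579 0.2585 0.2585 0.2585 0.2586 0.2586 0.2588 0.2589 0.2589
 0.2589 0.259  0.259  0.2595 0.2597]
[[383.68603173  78.81446425]]
```

View pics/side5c.png

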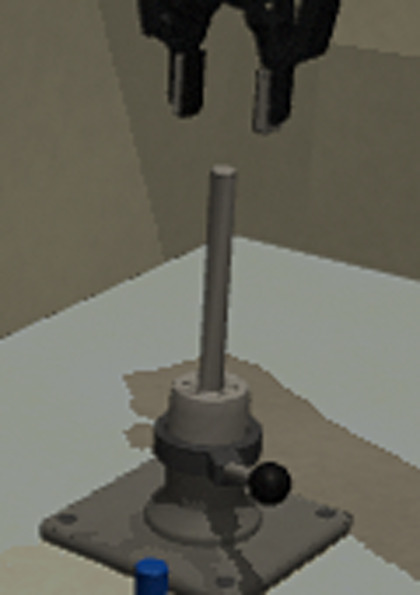

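{"method": "drive_tool", "body": {"targets": [[-1, 0.05, 0, 0, 0, 0, 0], [-1, 0.05, 0, 0, 0, 0, 0], [-1, 0.05, 0, 0, 0, 0, 0], [-1, 0.05, 0, 0, 0, 0, 0], [-1, 0.05, 0.5, 0, 0, 0, 0], [-1, 0.05, 1.2, 0, 0, 0, 0], [-1, 0.05, 1.8, 0, 0, 0, 0], [-1, 0.05, 2.1, 0, 0, 0, 0]]}}

```text
time_s: 16.55
ee_pos: [0.6079, -0.2104, 0.2661]
tcp_rot: [-1.572, -0.006, -0.008]
contact_force: [0.7, 0.0, 0.2]
gripper_width: -0.0
```

{"method": "drive_tool", "body": {"targets": [[-1, 0, 0.03, 0, 0, 0, 0], [-1, 0, 0.06, 0, 0, 0, 0], [-1, 0, 0.09, 0, 0, 0, 0], [-1, 0, 0.12, 0, 0, 0, 0], [-1, 0, 0.15, 0, 0, 0, 0], [-1, 0, 0.18, 0, 0, 0, 0], [-1, 0, 0.2, 0, 0, 0, 0], [-1, 0, 0.2, 0, 0, 0, 0]]}}

```text
time_s: 17.22
ee_pos: [0.6079, -0.2104, 0.2642]
tcp_rot: [-1.572, -0.006, -0.008]
contact_force: [0.4, 1.1, -0.4]
gripper_width: 0.0002
```

{"method": "drive_tool", "body": {"targets": [[-1, 0, 0.08, 0, 0, 0, 0], [-1, 0, 0.16, 0, 0, 0, 0], [-1, 0, 0.23, 0, 0, 0, 0], [-1, 0, 0.3, 0, 0, 0, 0], [-1, 0, 0.36, 0, 0, 0, 0], [-1, 0, 0.41, 0, 0, 0, 0], [-1, 0, 0.45, 0, 0, 0, 0], [-1, 0, 0.47, 0, 0, 0, 0]]}}

```text
time_s: 17.88
ee_pos: [0.6079, -0.2104, 0.2594]
tcp_rot: [-1.572, -0.006, -0.008]
contact_force: [0.1, -0.0, -0.4]
gripper_width: -0.0001
```

{"method": "drive_tool", "body": {"targets": [[-1, 0, 0.02, 0, 0, 0, 0], [-1, 0, 0.04, 0, 0, 0, 0], [-1, 0, 0.06, 0, 0, 0, 0], [-1, 0, 0.07, 0, 0, 0, 0], [-1, 0, 0.08, 0, 0, 0, 0], [-1, 0, 0.09, 0, 0, 0, 0], [-1, 0, 0.1, 0, 0, 0, 0], [-1, 0, 0.1, 0, 0, 0, 0]]}}

```text
time_s: 18.55
ee_pos: [0.6079, -0.2104, 0.2584]
tcp_rot: [-1.572, -0.006, -0.008]
contact_force: [0.4, -0.6, -0.4]
gripper_width: -0.0005
```

{"method": "drive_tool", "body": {"targets": [[-1, 0, 0.02, 0, 0, 0, 0], [-1, 0, 0.04, 0, 0, 0, 0], [-1, 0, 0.06, 0, 0, 0, 0], [-1, 0, 0.07, 0, 0, 0, 0], [-1, 0, 0.08, 0, 0, 0, 0], [-1, 0, 0.09, 0, 0, 0, 0], [-1, 0, 0.1, 0, 0, 0, 0], [-1, 0, 0.1, 0, 0, 0, 0]]}}

```text
time_s: 19.22
ee_pos: [0.6081, -0.2105, 0.2581]
tcp_rot: [-1.573, -0.007, -0.008]
contact_force: [0.0, 0.8, 6.0]
gripper_width: 0.0002
```

{"method": "drive_tool", "body": {"targets": [[-1, 0, 0.08, 0, 0, 0, 0], [-1, 0, 0.09, 0, 0, 0, 0], [-1, 0, 0.1, 0, 0, 0, 0], [-1, 0, 0.11, 0, 0, 0, 0], [-1, 0, 0.12, 0, 0, 0, 0], [-1, 0, 0.12, 0, 0, 0, 0], [-1, 0, 0.12, 0, 0, 0, 0], [-1, 0, 0.12, 0, 0, 0, 0]]}}

```text
time_s: 19.88
ee_pos: [0.6084, -0.2106, 0.2581]
tcp_rot: [-1.573, -0.009, -0.008]
contact_force: [-0.2, 1.0, 7.4]
gripper_width: 0.0
```

```bash
python3 - <<'E'
from h import *
from workcell import manip
print(np.degrees(manip.read_state()["qpos"]).round(1))
go(.51,-.1335,.295,51.5)
E
```

```text
[-19.1  20.4  17.9  87.    0.   71.3]
t 19.88 pos [ 0.6084 -0.2106  0.2581] rpy [-90.14  -0.54  -0.44] F [-0.2  1.   7.4] w 0.0
shift [-9.87 -3.8   7.63] turn [  0.075 -10.388   0.087]
```

{"method": "drive_tool", "body": {"targets": [[-1, 0, -1.5, 0, 0, 0, 0], [-1, 0, -3.8, 0, 0, -1, 0], [0, -2, -3.8, 1.5, 0, -2.4, 0], [0.1, -4.5, -3.8, 3.5, 0, -3.8, 0], [0.1, -7, -3.8, 5.5, 0, -5.2, 0], [0.1, -9, -3.8, 7, 0, -6.6, 0], [0.1, -9.87, -3.8, 7.63, 0, -8, 0], [0.1, -9.87, -3.8, 7.63, 0, -9.4, 0]]}}

```text
time_s: 20.55
ee_pos: [0.5079, -0.132, 0.2957]
tcp_rot: [-1.579, -0.005, 0.82]
contact_force: [2.1, 0.5, 0.8]
gripper_width: 0.0471
```

```bash
python3 - <<'E'
from h import *
from workcell import manip
go(.51,-.1335,.13,51.5)
s=manip.read_state();c=manip.read_camera("wrist")
t=(s["ee_pos"],s["tcp_rot"]);print(proj(c,[[.51,-.1335,.106],[.607,-.2104,.115]],t))
cv2.imwrite("pics/w6.png",c["color"][:,:,::-1])
E
```

```text
t 20.55 pos [ 0.5079 -0.132   0.2957] rpy [-90.49  -0.27  46.97] F [2.1 0.5 0.8] w 0.0471
shift [-0.04 16.57 -0.12] turn [ 0.1   -0.905  0.051]
[[320.0061536  173.44676412]
 [329.07425484 283.91249571]]
```

View pics/w6.png

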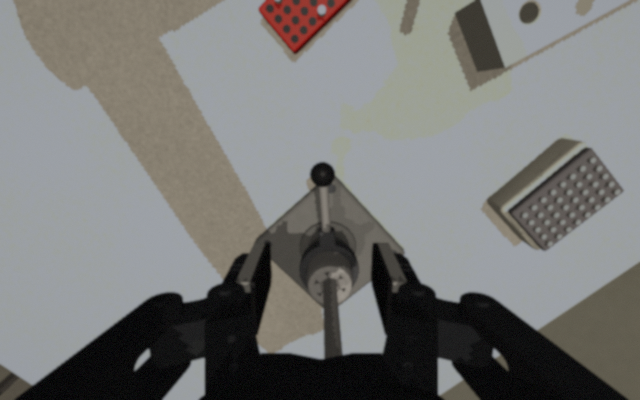

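{"method": "drive_tool", "body": {"targets": [[0.1, 0, 3, -0.12, 0, -0.45, 0], [0.1, 0, 6.5, -0.12, 0.1, -0.9, 0], [0.1, 0, 10, -0.12, 0.1, -0.9, 0], [0.1, 0, 13.5, -0.12, 0.1, -0.9, 0], [0.1, 0, 16.5, -0.12, 0.1, -0.9, 0], [0.1, 0, 18.5, -0.12, 0.1, -0.9, 0], [0.1, 0, 19.8, -0.12, 0.1, -0.9, 0], [0.1, 0, 20.3, -0.12, 0.1, -0.9, 0]]}}

```text
time_s: 21.27
ee_pos: [0.51, -0.1337, 0.0892]
tcp_rot: [-1.567, -0.002, 0.901]
contact_force: [-0.4, 0.0, 0.1]
gripper_width: 0.0471
```

```bash
python3 - <<'E'
from h import *
from workcell import manip
th=np.radians(np.array([150,165,180,195,204]))
go(.51,-.1335,.09,51.5)
for a in (150,160,170,180,190,200,206):
    t=np.radians(a);b=np.array([.6068+.125*np.cos(t),-.2104+.125*np.sin(t)])
    print(a,b.round(4));go(b[0],b[1],.092,a-90)
c=manip.read_camera("side")
im=c["color"][:,:,::-1]
cv2.imwrite("pics/side7c.png",cv2.resize(im[50:210,320:460],None,fx=3.5,fy=3.5,interpolation=cv2.INTER_CUBIC))
E
```

```text
t 21.27 pos [ 0.51   -0.1337  0.0892] rpy [-89.77  -0.13  51.62] F [-0.4  0.   0.1] w 0.0471
shift [ 0.01 -0.08  0.02] turn [-0.046  0.024  0.026]
150 [ 0.4985 -0.1479]
t 21.27 pos [ 0.51   -0.1337  0.0892] rpy [-89.77  -0.13  51.62] F [-0.4  0.   0.1] w 0.0471
shift [-1.83 -0.28  0.02] turn [-0.044 -1.676  0.029]
160 [ 0.4893 -0.1676]
t 21.27 pos [ 0.51   -0.1337  0.0892] rpy [-89.77  -0.13  51.62] F [-0.4  0.   0.1] w 0.0471
shift [-3.95 -0.29 -0.48] turn [-0.041 -3.676  0.033]
170 [ 0.4837 -0.1887]
t 21.27 pos [ 0.51   -0.1337  0.0892] rpy [-89.77  -0.13  51.62] F [-0.4  0.   0.1] w 0.0471
shift [-5.95 -0.3  -1.35] turn [-0.038 -5.676  0.037]
180 [ 0.4818 -0.2104]
t 21.27 pos [ 0.51   -0.1337  0.0892] rpy [-89.77  -0.13  51.62] F [-0.4  0.   0.1] w 0.0471
shift [-7.77 -0.31 -2.55] turn [-0.035 -7.676  0.04 ]
190 [ 0.4837 -0.2321]
t 21.27 pos [ 0.51   -0.1337  0.0892] rpy [-89.77  -0.13  51.62] F [-0.4  0.   0.1] w 0.0471
shift [-9.35 -0.32 -4.04] turn [-0.032 -9.676  0.043]
200 [ 0.4893 -0.2532]
t 21.27 pos [ 0.51   -0.1337  0.0892] rpy [-89.77  -0.13  51.62] F [-0.4  0.   0.1] w 0.0471
shift [-10.65  -0.33  -5.79] turn [ -0.028 -11.676   0.047]
206 [ 0.4945 -0.2652]
t 21.27 pos [ 0.51   -0.1337  0.0892] rpy [-89.77  -0.13  51.62] F [-0.4  0.   0.1] w 0.0471
shift [-11.28  -0.33  -6.94] turn [ -0.026 -12.876   0.049]
```

View pics/side7c.png

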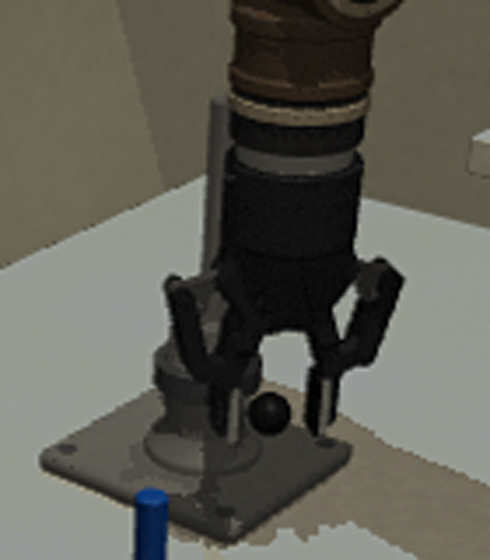

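{"method": "drive_tool", "body": {"targets": [[0.1, -1, -0.2, 0.1, 0, -0.9, 0], [0.1, -1.83, -0.3, 0.02, 0, -1.7, 0], [0.1, -2.9, -0.3, -0.2, 0, -2.7, 0], [0.1, -3.95, -0.3, -0.48, 0, -3.7, 0], [0.1, -4.97, -0.3, -0.88, 0, -4.7, 0], [0.1, -5.95, -0.3, -1.35, 0, -5.7, 0], [0.1, -6.88, -0.3, -1.92, 0, -6.7, 0], [0.1, -7.77, -0.3, -2.55, 0, -7.7, 0]]}}

```text
time_s: 21.98
ee_pos: [0.4821, -0.2096, 0.0929]
tcp_rot: [-1.57, -0.007, 1.577]
contact_force: [0.1, 5.7, -1.4]
gripper_width: 0.0467
```

```bash
python3 - <<'E'
from h import *
for a in (185,190,195,200,203,206,209,212):
    t=np.radians(a);b=np.array([.6068+.125*np.cos(t),-.2104+.125*np.sin(t)])
    print(a);go(b[0],b[1],.092,a-90)
E
```

```text
185
t 21.98 pos [ 0.4821 -0.2096  0.0929] rpy [-89.96  -0.42  90.35] F [ 0.1  5.7 -1.4] w 0.0467
shift [-1.17  0.09 -0.01] turn [-0.005 -0.929  0.084]
190
t 21.98 pos [ 0.4821 -0.2096  0.0929] rpy [-89.96  -0.42  90.35] F [ 0.1  5.7 -1.4] w 0.0467
shift [-2.25  0.08 -0.15] turn [-0.002 -1.929  0.084]
195
t 21.98 pos [ 0.4821 -0.2096  0.0929] rpy [-89.96  -0.42  90.35] F [ 0.1  5.7 -1.4] w 0.0467
shift [-3.32  0.07 -0.38] turn [ 2.000e-03 -2.929e+00  8.400e-02]
200
t 21.98 pos [ 0.4821 -0.2096  0.0929] rpy [-89.96  -0.42  90.35] F [ 0.1  5.7 -1.4] w 0.0467
shift [-4.36  0.06 -0.7 ] turn [ 0.006 -3.929  0.084]
203
t 21.98 pos [ 0.4821 -0.2096  0.0929] rpy [-89.96  -0.42  90.35] F [ 0.1  5.7 -1.4] w 0.0467
shift [-4.97  0.06 -0.93] turn [ 0.008 -4.529  0.084]
206
t 21.98 pos [ 0.4821 -0.2096  0.0929] rpy [-89.96  -0.42  90.35] F [ 0.1  5.7 -1.4] w 0.0467
shift [-5.57  0.05 -1.2 ] turn [ 0.01  -5.129  0.084]
209
t 21.98 pos [ 0.4821 -0.2096  0.0929] rpy [-89.96  -0.42  90.35] F [ 0.1  5.7 -1.4] w 0.0467
shift [-6.15  0.05 -1.5 ] turn [ 0.012 -5.729  0.084]
212
t 21.98 pos [ 0.4821 -0.2096  0.0929] rpy [-89.96  -0.42  90.35] F [ 0.1  5.7 -1.4] w 0.0467
shift [-6.71  0.04 -1.83] turn [ 0.015 -6.329  0.084]
```

Pushing with about 5.7 N as expected. On to 203° (ball still short of its end).

{"method": "drive_tool", "body": {"targets": [[0.1, -0.8, 0.05, 0, 0, -0.6, 0], [0.1, -1.6, 0.08, -0.05, 0, -1.3, 0], [0.1, -2.4, 0.08, -0.17, 0, -2, 0], [0.1, -3.1, 0.08, -0.33, 0, -2.7, 0], [0.1, -3.8, 0.08, -0.52, 0, -3.4, 0], [0.1, -4.36, 0.06, -0.7, 0, -3.9, 0], [0.1, -4.8, 0.06, -0.87, 0, -4.3, 0], [0.1, -4.97, 0.06, -0.93, 0, -4.5, 0]]}}

```text
time_s: 22.65
ee_pos: [0.4912, -0.2588, 0.0927]
tcp_rot: [-1.573, -0.009, 1.97]
contact_force: [-3.8, 4.4, 3.1]
gripper_width: 0.0469
```

```bash
python3 - <<'E'
from h import *
for a in (205,206,207,208,209,210,211,212,213):
    t=np.radians(a);b=np.array([.6068+.125*np.cos(t),-.2104+.125*np.sin(t)])
    print(a);go(b[0],b[1],.092,a-90)
E
```

```text
205
t 22.65 pos [ 0.4912 -0.2588  0.0927] rpy [-90.11  -0.54 112.86] F [-3.8  4.4  3.1] w 0.0469
shift [-0.5   0.07 -0.04] turn [ 0.024 -0.428  0.108]
206
t 22.65 pos [ 0.4912 -0.2588  0.0927] rpy [-90.11  -0.54 112.86] F [-3.8  4.4  3.1] w 0.0469
shift [-0.72  0.06 -0.05] turn [ 0.025 -0.628  0.107]
207
t 22.65 pos [ 0.4912 -0.2588  0.0927] rpy [-90.11  -0.54 112.86] F [-3.8  4.4  3.1] w 0.0469
shift [-0.94  0.06 -0.07] turn [ 0.026 -0.828  0.107]
208
t 22.65 pos [ 0.4912 -0.2588  0.0927] rpy [-90.11  -0.54 112.86] F [-3.8  4.4  3.1] w 0.0469
shift [-1.15  0.06 -0.08] turn [ 0.027 -1.028  0.107]
209
t 22.65 pos [ 0.4912 -0.2588  0.0927] rpy [-90.11  -0.54 112.86] F [-3.8  4.4  3.1] w 0.0469
shift [-1.37  0.06 -0.11] turn [ 0.028 -1.228  0.107]
210
t 22.65 pos [ 0.4912 -0.2588  0.0927] rpy [-90.11  -0.54 112.86] F [-3.8  4.4  3.1] w 0.0469
shift [-1.59  0.06 -0.13] turn [ 0.029 -1.428  0.106]
211
t 22.65 pos [ 0.4912 -0.2588  0.0927] rpy [-90.11  -0.54 112.86] F [-3.8  4.4  3.1] w 0.0469
shift [-1.8   0.05 -0.16] turn [ 0.03  -1.628  0.106]
212
t 22.65 pos [ 0.4912 -0.2588  0.0927] rpy [-90.11  -0.54 112.86] F [-3.8  4.4  3.1] w 0.0469
shift [-2.02  0.05 -0.19] turn [ 0.031 -1.828  0.106]
213
t 22.65 pos [ 0.4912 -0.2588  0.0927] rpy [-90.11  -0.54 112.86] F [-3.8  4.4  3.1] w 0.0469
shift [-2.24  0.05 -0.23] turn [ 0.032 -2.028  0.106]
```

{"method": "drive_tool", "body": {"targets": [[0.1, -0.15, 0.05, 0, 0, -0.1, 0], [0.1, -0.3, 0.05, -0.02, 0, -0.2, 0], [0.1, -0.4, 0.05, -0.03, 0, -0.4, 0], [0.1, -0.5, 0.05, -0.04, 0, -0.5, 0], [0.1, -0.6, 0.05, -0.04, 0, -0.6, 0], [0.1, -0.7, 0.05, -0.05, 0, -0.7, 0], [0.1, -0.8, 0.05, -0.06, 0, -0.8, 0], [0.1, -0.9, 0.05, -0.07, 0, -0.8, 0]]}}

```text
time_s: 23.32
ee_pos: [0.4945, -0.2657, 0.0927]
tcp_rot: [-1.573, -0.012, 2.039]
contact_force: [-5.0, 3.9, 2.5]
gripper_width: 0.0469
```

{"method": "drive_tool", "body": {"targets": [[0.1, -0.05, 0, 0, 0, 0, 0], [0.1, -0.1, 0, 0, 0, -0.1, 0], [0.1, -0.15, 0, 0, 0, -0.1, 0], [0.1, -0.2, 0, 0, 0, -0.2, 0], [0.1, -0.25, 0, 0, 0, -0.2, 0], [0.1, -0.3, 0, 0, 0, -0.3, 0], [0.1, -0.35, 0, -0.01, 0, -0.3, 0], [0.1, -0.4, 0, -0.02, 0, -0.4, 0]]}}

```text
time_s: 23.98
ee_pos: [0.496, -0.2685, 0.093]
tcp_rot: [-1.573, -0.014, 2.074]
contact_force: [-3.1, 5.5, 1.7]
gripper_width: 0.0468
```

{"method": "drive_tool", "body": {"targets": [[0.1, -0.05, 0, 0, 0, 0, 0], [0.1, -0.1, 0, 0, 0, -0.1, 0], [0.1, -0.15, 0, 0, 0, -0.1, 0], [0.1, -0.2, 0, 0, 0, -0.2, 0], [0.1, -0.23, 0, 0, 0, -0.2, 0], [0.1, -0.26, 0, 0, 0, -0.2, 0], [0.1, -0.28, 0, -0.01, 0, -0.2, 0], [0.1, -0.3, 0, -0.02, 0, -0.2, 0]]}}

```text
time_s: 24.65
ee_pos: [0.4971, -0.2704, 0.0931]
tcp_rot: [-1.573, -0.015, 2.091]
contact_force: [-3.2, 5.1, 1.0]
gripper_width: 0.0473
```

{"method": "drive_tool", "body": {"targets": [[0.1, -0.05, 0, 0, 0, 0, 0], [0.1, -0.1, 0, 0, 0, -0.1, 0], [0.1, -0.15, 0, 0, 0, -0.1, 0], [0.1, -0.2, 0, 0, 0, -0.2, 0], [0.1, -0.23, 0, 0, 0, -0.2, 0], [0.1, -0.26, 0, 0, 0, -0.2, 0], [0.1, -0.28, 0, -0.01, 0, -0.2, 0], [0.1, -0.3, 0, -0.02, 0, -0.2, 0]]}}

```text
time_s: 25.32
ee_pos: [0.4981, -0.2724, 0.093]
tcp_rot: [-1.573, -0.017, 2.109]
contact_force: [-3.9, 3.4, 0.5]
gripper_width: 0.0471
```

{"method": "drive_tool", "body": {"targets": [[0.1, -0.05, 0, 0, 0, 0, 0], [0.1, -0.1, 0, 0, 0, -0.1, 0], [0.1, -0.15, 0, 0, 0, -0.1, 0], [0.1, -0.2, 0, 0, 0, -0.2, 0], [0.1, -0.25, 0, 0, 0, -0.2, 0], [0.1, -0.3, 0, 0, 0, -0.2, 0], [0.1, -0.35, 0, -0.01, 0, -0.2, 0], [0.1, -0.35, 0, -0.02, 0, -0.2, 0]]}}

```text
time_s: 25.98
ee_pos: [0.4986, -0.2726, 0.0928]
tcp_rot: [-1.574, -0.023, 2.127]
contact_force: [-7.2, 12.7, 4.4]
gripper_width: 0.0468
```

```bash
python3 - <<'E'
from h import *
from workcell import manip
go(.5,-.27,.093,120)
s=manip.read_state();c=manip.read_camera("wrist")
t=(s["ee_pos"],s["tcp_rot"])
for q in (1.2,1.25,1.3):
    a=np.radians(129.6)+q;print(q,proj(c,[[.6068+.125*np.cos(a),-.2104+.125*np.sin(a),.106]],t))
cv2.imwrite("pics/w8.png",c["color"][:,:,::-1])
E
```

```text
t 25.98 pos [ 0.4986 -0.2726  0.0928] rpy [-90.19  -1.33 121.89] F [-7.2 12.7  4.4] w 0.0468
shift [ 0.15 -0.02 -0.26] turn [0.033 0.378 0.266]
1.2 [[377.74707221 277.96506714]]
1.25 [[364.04206659 275.47740345]]
1.3 [[350.0906092  273.59812167]]
```

View pics/w8.png

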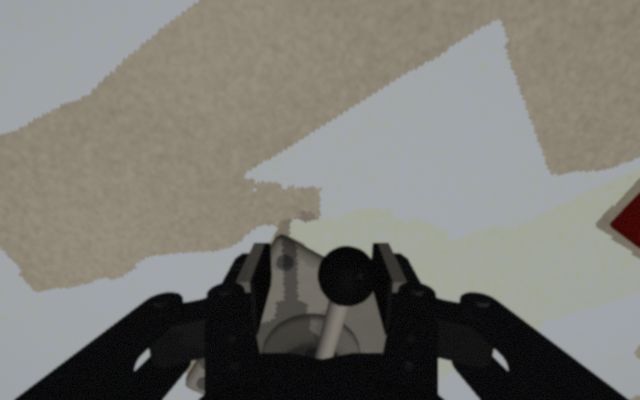

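{"method": "drive_tool", "body": {"targets": [[0.1, 0.4, 0, 0, 0, 0, 0], [0.1, 0.9, 0, 0, 0, 0, 0], [0.1, 0.95, 0, 0, 0, 0, 0], [0.1, 0.95, -1, 0, 0, 0, 0], [0.1, 0.95, -4, 0.3, 0, 0, 0], [0.1, 0.95, -8, 1, 0, 0, 0], [0.1, 0.95, -12, 3, 0, 0, 0], [0.1, 0.95, -15, 6, 0, 0, 0]]}}

```text
time_s: 26.7
ee_pos: [0.4474, -0.2984, 0.2438]
tcp_rot: [-1.576, -0.019, 2.13]
contact_force: [0.1, -1.5, -0.5]
gripper_width: 0.0474
```

{"method": "drive_tool", "body": {"targets": [[0.1, 0, -2, 4, 0, 0, 0], [0.1, 0, -2, 8, 0, 0, 0], [0.1, 0, -2, 12, 0, 0, 0], [0.1, 0, -2, 12, 0, 0, 0], [0.1, 0, -2, 12, 0, 0, 0], [0.1, 0, -2, 12, 0, 0, 0], [0.1, 0, -2, 12, 0, 0, 0], [0.1, 0, -2, 12, 0, 0, 0]]}}

```text
time_s: 27.37
ee_pos: [0.3468, -0.3619, 0.2632]
tcp_rot: [-1.576, -0.019, 2.132]
contact_force: [0.7, 0.8, 0.8]
gripper_width: 0.0471
```

```bash
python3 - <<'E'
from h import *
from workcell import manip
go(.5,-.27,.093,120)
s=manip.read_state();t=(s["ee_pos"],s["tcp_rot"])
for n in ("side","top","wrist"):
    c=manip.read_camera(n);cv2.imwrite(f"pics/{n}9.png",c["color"][:,:,::-1])
    W=cloud(c,t)
    for q in (1.2,1.25,1.3):
        a=np.radians(129.6)+q;print(n,q,proj(c,[[.6068+.125*np.cos(a),-.2104+.125*np.sin(a),.106]],t).round(1))
    if n!="wrist":
        m=(np.hypot(W[...,0]-.607,W[...,1]+.21)<.02)&(W[...,2]>.2)&(W[...,2]<.3);print("top z",np.sort(W[m][:,2])[-15:].round(4))
        x,y,z=W[...,0],W[...,1],W[...,2]
        dark=(c["color"].max(-1)<40)&(np.hypot(x-.493,y+.262)<.03)&(z>.08);print("ball px",np.argwhere(dark)[:,::-1].mean(0))
im=cv2.imread("pics/side9.png");cv2.imwrite("pics/side9c.png",cv2.resize(im[50:210,290:450],None,fx=3.7,fy=3.7,interpolation=cv2.INTER_CUBIC))
E
```

```text
t 27.37 pos [ 0.3468 -0.3619  0.2632] rpy [-90.29  -1.11 122.14] F [0.7 0.8 0.8] w 0.0471
shift [ -0.7   17.1  -17.78] turn [0.053 0.427 0.224]
side 1.2 [[435.1 152.9]]
side 1.25 [[435.6 151.7]]
side 1.3 [[435.9 150.6]]
top z [0.2577 0.258  0.2585 0.2587 0.2587 0.2588 0.2588 0.2589 0.2591 0.2592
 0.2592 0.2593 0.2596 0.2597 0.2598]
ball px [435.29885057 149.26436782]
top 1.2 [[478.3 239.6]]
top 1.25 [[481.6 238.4]]
top 1.3 [[484.9 236.9]]
top z [0.2581 0.2581 0.2582 0.2582 0.2582 0.2582 0.2583 0.2583 0.2584 0.2584
 0.2585 0.2585 0.2586 0.2588 0.259 ]
ball px [485.02898551 236.55072464]
wrist 1.2 [[336.2 339.2]]
wrist 1.25 [[330.6 338.3]]
wrist 1.3 [[324.9 337.5]]
```

View pics/side9c.png

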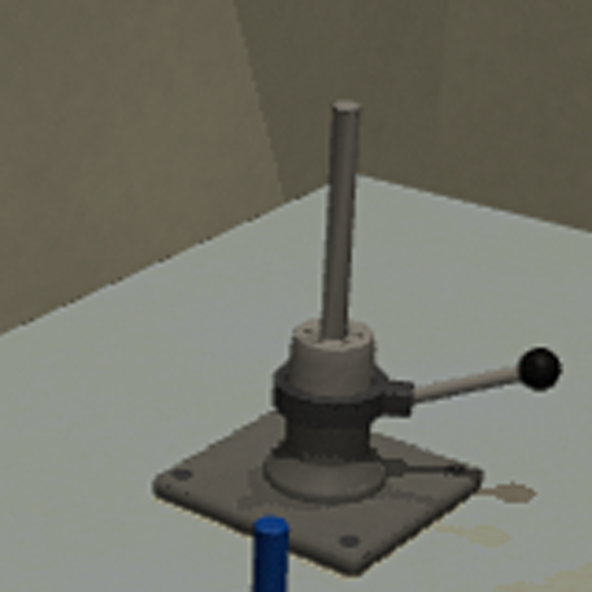

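View pics/top9.png

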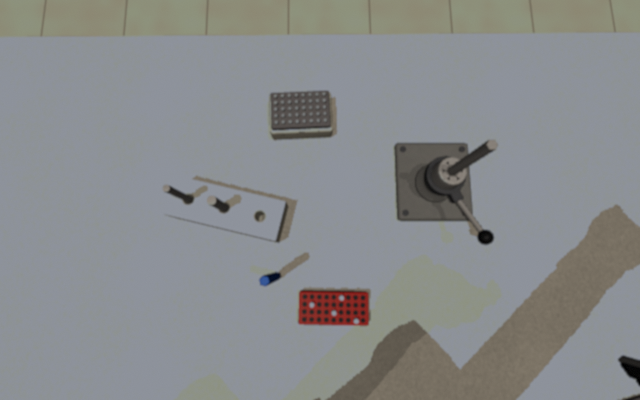

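```bash
python3 -c "
from workcell import manip
print(manip.close_job())"
```

```text
the job is handed in; nothing more can be done
None
```

The steel hex rod is clamped in the stand base and seated on the depth stop. I handed the job in at about 27.5 s of the 67 s allowed.

- **Rod and stop:** I took the tall steel rod from the end hole nearest the stand, ignoring the blue look-alike, and slid it into the collet. The stop came up about 41 mm below the mouth. The wrist force rose from about 4.7 N of drag to 9.5 N there, so I estimate roughly 5 N on the stop.
- **Seating check:** After letting go, I pressed on the rod's top with closed fingers. It did not move at 7.4 N, which is more than the drag alone. The rod's top was at 0.258 m both before and after I closed the lever.
- **Lever:** I swung it to its closed end at about 6 N. It stopped hard, with the force jumping to about 15 N. The last top picture puts it at about 1.30 rad; the side picture was within about 1.5 pixels of that.
- **Everything else:** In the last top picture the other two rods, the tip box and the tube rack are where they started. The gripper is clear of everything.

No check failed. I could not see the stop itself, so the seating rests on the forces and the rod's height.

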